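# Show which brush and which spot

### The job

Ring for the apprentice by pressing the green call button fully in with the fingertips and letting it come out again. Then show what to do by pointing from above, the fingertips two or three centimetres off and without touching: first at the brass (gold-coloured) cup brush, dwelling there two seconds, then down into the steel tray at the rust patch on its floor, dwelling there two seconds and finishing still pointing at it. Do not go low over the other brushes or patches, and do not touch, move or pick up anything but the button.

Things in the scene. Friction and masses are not known exactly. Their poses are not given: they have to be found in the camera images.
- call (a joint): Green push button of the call bell: a round cap 30 mm across standing up from a yellow fixed housing. 0 = out, 0.006 m = fully in; pressed straight down, a spring of 5 N at full travel brings it back out.
- call_top (a point): Centre of the top of the green button cap (moves with it). The button faces up; nothing but its own low housing stands within 40 mm of its axis.
- brass_cup: The brass cup brush: GOLD-coloured wire cup, 72 mm across at the foot, standing bristles-down with its 8 mm steel shank straight up, 65 mm tall in all. Loose, 0.11 to 0.22 kg. Origin: centre of the underside, z up.
- brass_cup_tip (a point): Upper end of the brass cup brush's shank, 65 mm above the bench.
- steel_cup: Steel cup brush, same shape and size as the brass one but GREY wire. Loose. Origin: centre of the underside.
- wheel_brush: Flat wheel brush of grey wire, 68 mm across, lying flat, shank up, 45 mm tall. Loose. Origin: centre of the underside.
- end_brush: Slim end brush, black bristles and blue collar, 30 mm across, shank up, 65 mm tall. Loose. Origin: centre of the underside.
- tray: Open steel tray fixed to the bench, 170 mm (its x) by 250 mm (its y), walls 60 mm tall and 4 mm thick, floor 4 mm thick, dark handle 25 mm out from its +x side. Three coloured patches lie on its floor. Origin: centre of the underside.
- rust_patch: RUST patch: orange-brown flat stain about 36 mm across on the tray floor, the centre at least 40 mm from the walls. Origin: its centre, on the tray floor, 4 mm above the bench; z up.
- blue_patch: Blue paint stain of the same size on the tray floor. Origin: its centre.
- white_patch: White primer stain of the same size on the tray floor. Origin: its centre.
- wrench: Steel wrench lying loose on the bench beyond the brushes. Origin: centre of the underside.
- screwdriver: Orange-handled screwdriver lying loose beyond the tray. Origin: centre of the underside.
- tin: Upright tin with red label, 74 mm across, 120 mm tall, loose at the left. Origin: centre of the underside.
- oil: Upright oil bottle with red cap, 60 mm across, 170 mm tall, loose beyond the tray. Origin: centre of the underside.

How it is judged:
By the outcome, as a careful person would: the job done as asked, in the order asked, and still so for the second after the job is handed in, with the robot touching nothing.
It also fails if it takes over 54 s, if anything falls off the work surface, if the arm or the gripper's body presses on something with over 40 N, if the wrist force passes 120 N, or if a joint passes its speed limit or range.

### The arm

A 6-joint arm with a two-finger parallel gripper is mounted at the origin on the work surface. World frame = base frame: x ahead of the robot, y to its left, z up, the work surface at z = 0. Lengths are in mm, angles in degrees, forces in N, time in s.
With the tool pointing down it reaches from about 300 to 850 mm from the base axis. Payload 4.2 kg.
Tool frame: the origin (TCP) lies between the finger pads, 19 mm behind the fingertips; this is the grasp point; z points along the fingers, y is the line along which they close (so a half turn about z gives the same grasp; the last joint's range is limited). The gripper opens to 91 mm and grips with 3 to 60 N. Pads are 32 mm wide; open, the fingers measure 118 mm over their backs; the gripper's body (76 mm by 178 mm) begins 60 mm behind the grasp point.
Start: joints at [-71.161, 18.312, 89.639, -0, 72.044, -1.146], TCP at [196.521, -540.389, 232.776] pointing down, gripper open.
Joint ranges: [-177.97, 177.97], [-48.28, 115.42], [12.27, 149.76], [-77.06, 257.06], [2.81, 150.46], [-146.56, 146.56]. Speed limits (degrees/s): [147.25, 147.25, 180, 180, 180, 180].

### API

Orientations are given as [roll, pitch, yaw] about the fixed x, y, z axes, in that order (R = Rz(yaw) Ry(pitch) Rx(roll)).
In Python, from workcell import env, cams gives the robot as it stands.
- The arm moves only by the tool step_arm, never from a script. Its arguments are lists of equal length, an entry for each row: "linear": the shift along the tool's x, y, z in units of 30 cm (1.0 is 30 cm), a list of three; "turn": the turn about the tool's z in units of 360 degrees (1.0 is 360 degrees). In form: {"linear": [[tx, ty, tz], ...], "turn": [turn, ...]}. A call has 1 to 20 rows; each row is the pose to reach, as a shift and turn from the pose commanded when the call began, along the tool's axes at that moment, turning the shorter way round; what a row does not reach only later rows make up. A row lasts 1/8 s, in which the tool goes at most 62.5 mm and 10.7 degrees, less where a joint would pass 70% of its speed; a pose out of reach is approached as far as the arm can. A call with a number of a shift or a turn outside -1 to 1 is refused whole. A call with a gripper value outside its range is refused whole. "fingers" is the closure, from -1 (fully open) to 1 (shut), so that 0 is half open, set as the call begins (left out, the last holds). The fingers move at their own pace and stop on an object; "force" is the grip in N (left out, the last holds). Time passes only in rows, so rows that repeat a pose let the fingers close. It gives the time, the measured TCP pose, the force, the opening and the grip force at its end, in the units of the state.
- env.state(): the state, without advancing time (a new reading comes with each control period).
- cams.grab_frame(name): name is "side" or "top" or "wrist"; returns a dict with "color" (384x512x3 uint8, blue, green, red), "fx", "fy", "cx", "cy" (pixels), "extrinsics" (4x4, takes a point from camera to world coordinates); the wrist camera has in their place "tool_from_camera" (4x4, takes a point from camera to tool coordinates, whose origin is the TCP and whose axes are the flange's). Camera axes: x right, y down, z forward; pixel columns grow to the right and rows downward; lengths in mm; the calibration is good to about 2 mm. A picture is of the moment at which its call begins: read the wrist's pose just before it. There is no depth.
- env.job_done(): hands the job in; it is judged then, once.
The state is a dict: "time_s": time; "qpos": joint angles; "qvel": joint speeds; "effort": joint torques, N m; "ee_pos": TCP position; "ee_rot": TCP orientation; "force": force on the tool from outside, world axes, zero at the start; "torque": the same for the moment, N m; "gripper_width": finger opening in mm; "gripper_force": force on a finger pad.
Only numpy, scipy, OpenCV 4.12 (cv2) and the standard library are available. Lean on these libraries where they do the work, as an engineer would, in place of code of your own. Each camera call takes 0.05 s, during which the arm holds its last target. There are 200 camera calls.

## Working session

There is one attempt and no reset: what is moved stays moved. The work goes in short steps, Python scripts to look and compute and a tool call to move; the robot and the scene stay as the last step left them, time stands still between calls to the robot, and variables do not carry over. Pictures are saved under pics/ and viewed, at most 10 in all, crops included, and the job is handed in when it is done.

Besides the shell and the picture viewer there is one more tool, called after ">>>" as name(argument=value, ...), one argument or row to a line, values as JSON. step_arm: Moves the arm, as the interface text tells. Its arguments: {"type":"object","properties":{"linear":{"type":"array"},"turn":{"type":"array"},"fingers":{"type":"number"},"force":{"type":"number"}},"required":["linear","turn"]}

```bash
mkdir -p pics; cat > h.py <<'E'
import numpy as np,cv2
from workcell import env,cams
from scipy.spatial.transform import Rotation as R
def ray(f,u,v,z,T=None):
    T=np.array(f["extrinsics"]) if T is None else T
    d=T[:3,:3]@[(u-f["cx"])/f["fx"],(v-f["cy"])/f["fy"],1]
    o=T[:3,3]; return o+d*(z-o[2])/d[2]
E
python3 - <<'E'
from h import *
a=cams.grab_frame("top");b=cams.grab_frame("side")
cv2.imwrite("pics/top.png",a["color"]);cv2.imwrite("pics/side.png",b["color"])
s=env.state();print(s)
print(np.round(a["extrinsics"],3),np.round(b["extrinsics"],3),a["fx"])
hsv=cv2.cvtColor(a["color"],cv2.COLOR_BGR2HSV)
for n,lo,hi in [("green",(45,90,50),(85,255,255)),("gold/orange",(5,90,60),(32,255,255)),("blue",(95,90,50),(130,255,255))]:
    k,_,st,c=cv2.connectedComponentsWithStats(cv2.inRange(hsv,lo,hi))
    for i in range(1,k):
        if st[i,4]>25: print(n,st[i],c[i].round(1),ray(a,*c[i],0).round(0),hsv[int(c[i][1]),int(c[i][0])])
E
```

```text
{'time_s': 0.1, 'qpos': array([-7.11614126e+01,  1.83463501e+01,  8.97003998e+01, -4.14248849e-04,
        7.20430746e+01, -1.14734250e+00]), 'qvel': array([ 0.00218431, -0.11556583, -0.1939579 ,  0.02389519, -0.04137054,
       -0.03499   ]), 'effort': array([-3.52372754e-04, -4.13334846e+01, -2.32512277e+01,  7.28293718e-02,
        4.22196777e-02, -5.95623442e-05]), 'ee_pos': array([ 196.37587954, -539.97177336,  232.01398061]), 'ee_rot': array([-1.79910186e+02, -1.40481798e-03,  1.99860569e+01]), 'force': array([-0.21756128,  0.45295894,  0.33922869]), 'torque': array([ 0.0170306 ,  0.03415096, -0.02499631]), 'gripper_force': 0.0, 'gripper_width': 91.24066369899424}
[[ 3.000000e-02 -9.870000e-01  1.600000e-01  3.807560e+02]
 [-1.000000e+00 -2.900000e-02  1.200000e-02  5.875400e+01]
 [-8.000000e-03 -1.600000e-01 -9.870000e-01  1.316472e+03]
 [ 0.000000e+00  0.000000e+00  0.000000e+00  1.000000e+00]] [[-9.760000e-01 -1.690000e-01  1.360000e-01  4.285020e+02]
 [-2.170000e-01  7.540000e-01 -6.210000e-01  8.157930e+02]
 [ 3.000000e-03 -6.350000e-01 -7.720000e-01  1.010341e+03]
 [ 0.00
[... 2392 characters left out ...]
old/orange [331 363  18  15  78] [339.7 369.1] [ 125. -155.    0.] [  5 190  82]
gold/orange [353 365  11  13  44] [358.  371.2] [ 121. -203.    0.] [  3 147  87]
gold/orange [376 368  23  16  90] [387.3 375.4] [ 113. -279.    0.] [  4 180  82]
gold/orange [420 371  19  10  52] [429.5 375.6] [ 116. -388.    0.] [  5 176  81]
blue [178  74  24  20 260] [191.4  86.2] [887. 272.   0.] [108 180  92]
blue [475 126  37  45 757] [488.5 149.4] [ 725. -569.    0.] [114  48 100]
blue [216 184  10  10  66] [220.3 188.9] [591. 176.   0.] [ 21  70 128]
blue [364 225  12  12 102] [370.  230.2] [ 489. -236.    0.] [106 101 246]
blue [ 492  230   20   60 1095] [502.4 258.7] [ 423. -592.    0.] [103 145  67]
```

View pics/top.png

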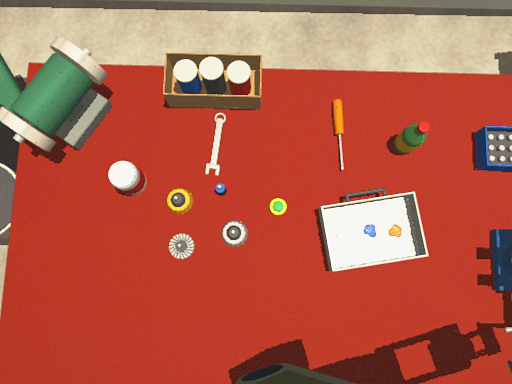

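View pics/side.png

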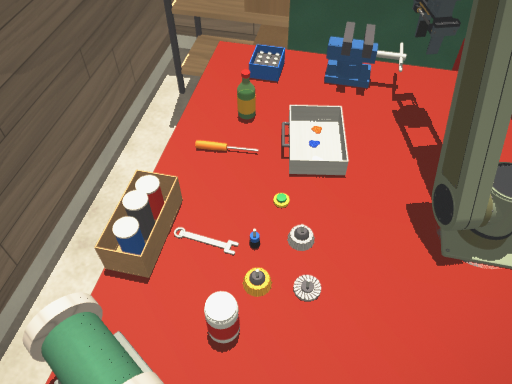

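The top view shows the button at (278,206), the gold cup at (180,201), the grey cup at (234,232), the wheel brush at (181,245) and the end brush at (220,188). The rust patch is at (395,230), the blue one at (370,230). In the side view the button is at (282,197), the gold cup at (257,281) and the rust patch at (317,129). Next I'll triangulate these.

```bash
cat >> h.py <<'E'
def tri(a,pa,b,pb):
    P=[]
    for f in (a,b):
        K=np.array([[f["fx"],0,f["cx"]],[0,f["fy"],f["cy"]],[0,0,1]]);P.append(K@np.linalg.inv(np.array(f["extrinsics"]))[:3])
    X=cv2.triangulatePoints(P[0],P[1],np.float64(pa).reshape(2,1),np.float64(pb).reshape(2,1)).ravel();return X[:3]/X[3]
def blob(f,lo,hi,box):
    x0,y0,x1,y1=box
    m=cv2.inRange(cv2.cvtColor(f["color"][y0:y1,x0:x1],cv2.COLOR_BGR2HSV),lo,hi)
    k,_,st,c=cv2.connectedComponentsWithStats(m);i=1+np.argmax(st[1:,4])
    return c[i]+[x0,y0],st[i]
E
python3 - <<'E'
from h import *
a=cams.grab_frame("top");b=cams.grab_frame("side")
G=((40,90,50),(80,255,255));Y=((20,100,60),(32,255,255));O=((5,120,100),(22,255,255))
for n,m,ba,bb in [("button",G,(260,190,296,224),(268,185,298,212)),("brass",Y,(160,180,200,220),(238,262,276,300)),("rust",O,(383,220,410,245),(308,120,328,136))]:
    p,s=blob(a,*m,ba);q,t=blob(b,*m,bb);print(n,p,s,q,t,tri(a,p,b,q).round(1),[ray(a,*p,z).round(1) for z in (4,25)],[ray(b,*q,z).round(1) for z in (4,25)])
c=np.hstack([cv2.resize(a["color"][175:260,160:300],None,fx=3,fy=3,interpolation=2),cv2.resize(b["color"][180:265+40,235:330],None,fx=3,fy=3,interpolation=2)[:255]]) if 0 else None
A=cv2.resize(a["color"][180:222,160:202],(390,390),interpolation=2);B=cv2.resize(b["color"][262:304,237:279],(390,390),interpolation=2)
cv2.imwrite("pics/br.png",np.hstack([A,B]))
E
```

```text
button [277.63095238 205.78571429] [13 11 10 11 84] [281.12676056 197.53521127] [ 9  8 10 10 71] [546.3  17.3  17.7] [array([548.2,  16.9,   4. ]), array([545.6,  17.6,  25. ])] [array([547.8,   6.3,   4. ]), array([545.3,  23.2,  25. ])]
brass [178.55023923 199.48803828] [  7   9  25  22 209] [257.10731707 278.90731707] [  7   6  25  22 205] [554.9 286.9  21.6] [array([557.7, 290. ,   4. ]), array([554.9, 286.3,  25. ])] [array([556.7, 277.5,   4. ]), array([554. , 288.7,  25. ])]
rust [394.82795699 230.97849462] [ 6  5 12 12 93] [316.53571429 129.16071429] [ 3  6 11  8 56] [ 488.8 -302.6    4.7] [array([ 488.7, -302.8,    4. ]), array([ 487., -297.,   25.])] [array([ 489.1, -303.4,    4. ]), array([ 487.8, -280.1,   25. ])]
```

View pics/br.png

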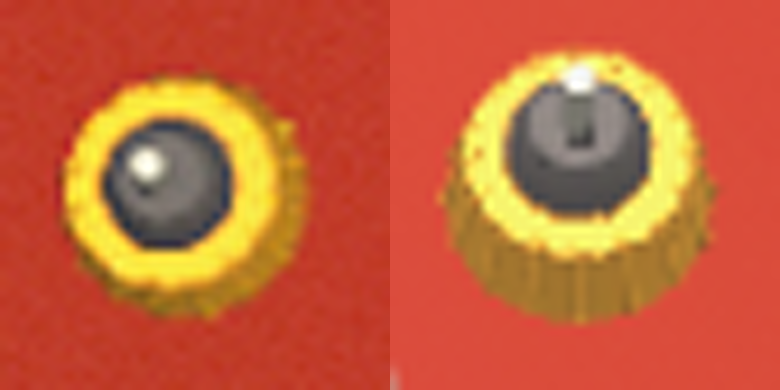

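The crop shows the brass shank tip as a bright end at about (147,165) of the top-view half and (578,75) of the side-view half. The gold cup measures (555,287) and the button (546,17), with its top at about 18 mm. The rust patch is at (489,-303,4), which matches the given floor height. I'll move toward the button with the fingers shut.

>>> step_arm(
  linear=[
    [0.2,-0.15,0],
    [0.4,-0.3,0],
    [0.6,-0.45,0],
    [0.8,-0.6,0],
    [0.865,-0.675,0],
    [0.865,-0.675,0],
    [0.865,-0.675,0],
    [0.865,-0.675,0],
  ],
  turn=[0,0,0,0,0,0,0,0],
  fingers=1,
)

```text
time_s: 1.2
ee_pos: [370.7, -262.6, 232.7]
ee_rot: [180.0, 0.0, 19.9]
force: [-0.2, -0.4, 0.3]
gripper_width: 14.0
gripper_force: 0.0
```

>>> step_arm(
  linear=[
    [0.2,-0.15,0.05],
    [0.4,-0.3,0.1],
    [0.6,-0.45,0.2],
    [0.8,-0.6,0.25],
    [0.865,-0.675,0.28],
    [0.865,-0.675,0.28],
    [0.865,-0.675,0.28],
    [0.865,-0.675,0.28],
    [0.865,-0.675,0.28],
    [0.865,-0.675,0.28],
  ],
  turn=[0,0,0,0,0,0,0,0,0,0],
)

```text
time_s: 2.45
ee_pos: [545.7, 16.5, 149.2]
ee_rot: [180.0, -0.0, 19.9]
force: [0.0, -0.6, 0.3]
gripper_width: 0.5
gripper_force: 0.0
```

```bash
python3 - <<'E'
from h import *
s=env.state();w=cams.grab_frame("wrist");cv2.imwrite("pics/w1.png",w["color"])
T=np.eye(4);T[:3,:3]=R.from_euler("xyz",s["ee_rot"],degrees=True).as_matrix();T[:3,3]=s["ee_pos"]
T=T@np.array(w["tool_from_camera"])
print(s["ee_pos"],s["ee_rot"],s["gripper_width"],s["force"])
p,st=blob(w,(40,90,50),(80,255,255),(0,0,512,384));print(p,st,[ray(w,*p,z,T).round(1) for z in (15,18,22)])
a=cams.grab_frame("top");b=cams.grab_frame("side");print("tip",tri(a,(175.3,197.3),b,(256.7,269.6)),ray(a,175.3,197.3,65),ray(b,256.7,269.6,65))
E
```

```text
[545.69567136  16.5021962  149.22521519] [ 1.79974059e+02 -3.57382796e-02  1.98935610e+01] 0.471846857753378 [ 0.03802278 -0.587623    0.31819654]
[251.65636147 183.5469679 ] [236 168  33  32 841] [array([545.5,  15.9,  15. ]), array([546.3,  16.2,  18. ]), array([547.3,  16.6,  22. ])]
tip [554.8027553  287.59535075  67.85216093] [555.00626094 288.11373555  65.        ] [555.40689472 285.9799173   65.        ]
```

View pics/w1.png

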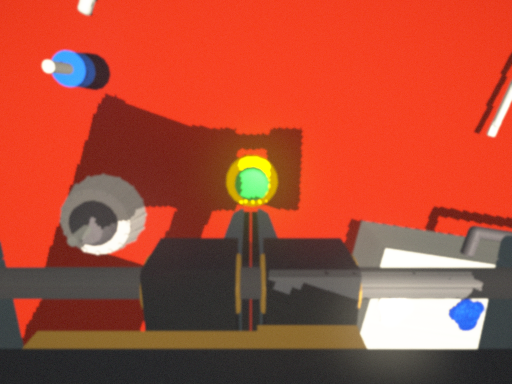

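The wrist view shows the green cap at (252,184), which casts to within 1 mm of the point below the tool. The brass tip triangulates to (555,287), about 65 mm high. I'll descend to just above the cap.

>>> step_arm(
  linear=[
    [0,0,0.12],
    [0,0,0.22],
    [0,0,0.3],
    [0,0,0.33],
    [0,0,0.35],
    [0,0,0.36],
    [0,0,0.365],
    [0,0,0.37],
    [0,0,0.37],
    [0,0,0.37],
  ],
  turn=[0,0,0,0,0,0,0,0,0,0],
)

```text
time_s: 3.85
ee_pos: [546.4, 17.6, 38.2]
ee_rot: [180.0, -0.1, 20.0]
force: [0.1, 0.1, 3.1]
gripper_width: 0.6
gripper_force: 1.5
```

>>> step_arm(
  linear=[
    [0,0,0.005],
    [0,0,0.01],
    [0,0,0.013],
    [0,0,0.013],
    [0,0,0.013],
  ],
  turn=[0,0,0,0,0],
)

```text
time_s: 4.47
ee_pos: [546.4, 17.6, 35.0]
ee_rot: [180.0, -0.1, 20.0]
force: [-0.3, -0.8, 11.4]
gripper_width: 0.3
gripper_force: 5.7
```

The force is 11 N, past the 5 N spring, so the button is at its stop. I'll press slightly more to be sure, then lift off.

>>> step_arm(
  linear=[
    [0,0,0.003],
    [0,0,0.003],
    [0,0,0.003],
  ],
  turn=[0,0,0],
)

```text
time_s: 4.85
ee_pos: [546.4, 17.6, 34.9]
ee_rot: [180.0, -0.1, 20.0]
force: [-3.1, -0.9, 17.2]
gripper_width: 0.8
gripper_force: 8.6
```

>>> step_arm(
  linear=[
    [0,0,-0.02],
    [0,0,-0.05],
    [0,0,-0.15],
    [0,0,-0.3],
    [0,0,-0.45],
    [0,0,-0.55],
    [0,0,-0.55],
    [0,0,-0.55],
    [0,0,-0.55],
  ],
  turn=[0,0,0,0,0,0,0,0,0],
)

```text
time_s: 5.98
ee_pos: [544.8, 17.6, 196.1]
ee_rot: [-179.9, 0.2, 20.0]
force: [0.3, 0.3, -0.4]
gripper_width: 0.4
gripper_force: 0.0
```

The force rose with no further travel, so the button was fully in, and it's now released. Next is above the brass brush.

>>> step_arm(
  linear=[
    [0.05,-0.12,0],
    [0.12,-0.3,0],
    [0.2,-0.5,0],
    [0.28,-0.68,0],
    [0.32,-0.8,0],
    [0.337,-0.835,0],
    [0.337,-0.835,0],
    [0.337,-0.835,0],
    [0.337,-0.835,0],
    [0.337,-0.835,0],
  ],
  turn=[0,0,0,0,0,0,0,0,0,0],
)

```text
time_s: 7.22
ee_pos: [555.4, 286.6, 198.2]
ee_rot: [180.0, -0.0, 19.9]
force: [0.5, 0.1, -0.2]
gripper_width: 0.6
gripper_force: 0.0
```

```bash
python3 - <<'E'
from h import *
s=env.state();w=cams.grab_frame("wrist");b=cams.grab_frame("side")
T=np.eye(4);T[:3,:3]=R.from_euler("xyz",s["ee_rot"],degrees=True).as_matrix();T[:3,3]=s["ee_pos"]
T=T@np.array(w["tool_from_camera"])
print(s["ee_pos"],s["ee_rot"])
p,st=blob(w,(18,100,60),(32,255,255),(0,0,512,384));print(p,st,[ray(w,*p,z,T).round(1) for z in (20,30,65)])
A=w["color"];B=cv2.resize(b["color"][185:212,262:300],(532,378),interpolation=2)
cv2.imwrite("pics/w2.png",cv2.resize(np.hstack([A,cv2.resize(B,(512,384))]),(800,300)))
I=np.linalg.inv(T)@[555,287.3,65,1];print("pred tip px",I[0]/I[2]*w["fx"]+w["cx"],I[1]/I[2]*w["fy"]+w["cy"])
E
```

```text
[555.42060433 286.64980932 198.1616065 ] [ 1.79989884e+02 -1.15305047e-02  1.99130982e+01]
[208.94377365 338.34925212] [  25  325  340   24 5549] [array([352.9, 264.8,  20. ]), array([361.2, 266.3,  30. ]), array([390.4, 271.5,  65. ])]
pred tip px 250.25245232770985 183.58775889466844
```

View pics/w2.png

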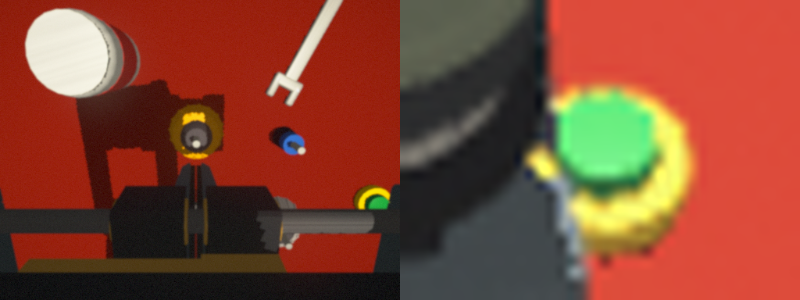

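The brass tip shows at about (251,184) in full-size wrist pixels, as predicted, and the button is back out. I'll descend to 25 mm above the tip and dwell.

>>> step_arm(
  linear=[
    [0,0,0.08],
    [0,0,0.16],
    [0,0,0.22],
    [0,0,0.26],
    [0,0,0.28],
    [0,0,0.295],
    [0,0,0.295],
    [0,0,0.295],
    [0,0,0.295],
    [0,0,0.295],
  ],
  turn=[0,0,0,0,0,0,0,0,0,0],
)

```text
time_s: 8.57
ee_pos: [555.4, 287.6, 109.7]
ee_rot: [180.0, -0.0, 20.0]
force: [0.6, 0.4, 0.7]
gripper_width: 0.1
gripper_force: 0.0
```

>>> step_arm(
  linear=[
    [0,0,0],
    [0,0,0],
    [0,0,0],
    [0,0,0],
    [0,0,0],
    [0,0,0],
    [0,0,0],
    [0,0,0],
    [0,0,0],
    [0,0,0],
    [0,0,0],
    [0,0,0],
    [0,0,0],
    [0,0,0],
    [0,0,0],
    [0,0,0],
    [0,0,0],
    [0,0,0],
    [0,0,0],
    [0,0,0],
  ],
  turn=[0,0,0,0,0,0,0,0,0,0,0,0,0,0,0,0,0,0,0,0],
)

```text
time_s: 11.08
ee_pos: [555.3, 287.6, 109.4]
ee_rot: [180.0, -0.0, 20.0]
force: [0.1, -0.4, 0.3]
gripper_width: 0.1
gripper_force: 0.0
```

>>> step_arm(
  linear=[
    [0,0,-0.1],
    [0,0,-0.25],
    [0,0,-0.35],
    [0,0,-0.4],
    [0,0,-0.4],
    [0,0,-0.4],
  ],
  turn=[0,0,0,0,0,0],
)

```text
time_s: 11.82
ee_pos: [554.5, 287.2, 227.7]
ee_rot: [180.0, 0.2, 20.0]
force: [-0.7, -0.1, -0.7]
gripper_width: 0.5
gripper_force: 0.0
```

>>> step_arm(
  linear=[
    [-0.07,0.15,0],
    [-0.17,0.34,0],
    [-0.26,0.53,0],
    [-0.35,0.71,0],
    [-0.42,0.85,0],
    [-0.441,0.887,0],
    [-0.441,0.887,0],
    [-0.441,0.887,0],
  ],
  turn=[0,0,0,0,0,0,0,0],
)

```text
time_s: 12.82
ee_pos: [522.0, -6.5, 229.0]
ee_rot: [-180.0, 0.0, 20.1]
force: [0.7, -0.7, -0.2]
gripper_width: 0.2
gripper_force: 0.0
```

>>> step_arm(
  linear=[
    [-0.07,0.15,0],
    [-0.17,0.34,0],
    [-0.26,0.53,0],
    [-0.35,0.71,0],
    [-0.42,0.85,0],
    [-0.441,0.887,0],
    [-0.441,0.887,0.05],
    [-0.441,0.887,0.1],
    [-0.441,0.887,0.1],
    [-0.441,0.887,0.1],
    [-0.441,0.887,0.1],
  ],
  turn=[0,0,0,0,0,0,0,0,0,0,0],
)

```text
time_s: 14.2
ee_pos: [488.9, -302.8, 200.0]
ee_rot: [179.9, -0.0, 20.0]
force: [-0.2, -0.1, -1.2]
gripper_width: 0.5
gripper_force: 0.0
```

```bash
python3 - <<'E'
from h import *
s=env.state();w=cams.grab_frame("wrist");cv2.imwrite("pics/w3.png",w["color"])
T=np.eye(4);T[:3,:3]=R.from_euler("xyz",s["ee_rot"],degrees=True).as_matrix();T[:3,3]=s["ee_pos"]
T=T@np.array(w["tool_from_camera"])
print(s["ee_pos"],s["ee_rot"])
p,st=blob(w,(5,120,80),(22,255,255),(0,0,512,230));print(p,st,ray(w,*p,4,T).round(1))
E
```

```text
[ 488.89263159 -302.78538358  200.03644494] [ 1.79943267e+02 -4.24402232e-02  2.00178858e+01]
[251.53896104 168.1974026 ] [233 152  36  33 770] [ 488.7 -303.7    4. ]
```

View pics/w3.png

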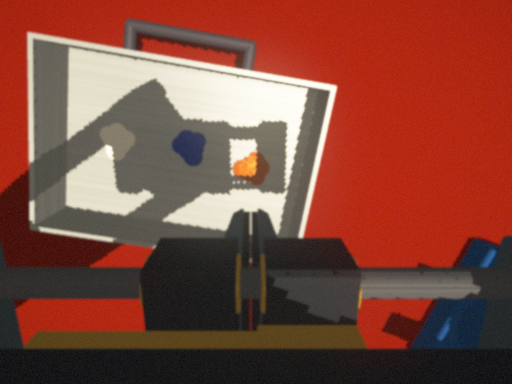

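The rust patch at (252,168) casts to (489,-304), directly below the tool, and the walls are clear of the fingers. I'll descend straight down and dwell.

>>> step_arm(
  linear=[
    [0,0,0.08],
    [0,0,0.18],
    [0,0,0.28],
    [0,0,0.37],
    [0,0,0.43],
    [0,0,0.47],
    [0,0,0.49],
    [0,0,0.505],
    [0,0,0.505],
    [0,0,0.505],
    [0,0,0.505],
  ],
  turn=[0,0,0,0,0,0,0,0,0,0,0],
)

```text
time_s: 15.62
ee_pos: [488.7, -303.2, 48.4]
ee_rot: [180.0, -0.0, 20.0]
force: [0.1, -0.5, 0.9]
gripper_width: 0.6
gripper_force: 0.0
```

>>> step_arm(
  linear=[
    [0,0,0],
    [0,0,0],
    [0,0,0],
    [0,0,0],
    [0,0,0],
    [0,0,0],
    [0,0,0],
    [0,0,0],
    [0,0,0],
    [0,0,0],
    [0,0,0],
    [0,0,0],
    [0,0,0],
    [0,0,0],
    [0,0,0],
    [0,0,0],
    [0,0,0],
    [0,0,0],
    [0,0,0],
    [0,0,0],
  ],
  turn=[0,0,0,0,0,0,0,0,0,0,0,0,0,0,0,0,0,0,0,0],
)

```text
time_s: 18.12
ee_pos: [488.5, -303.0, 47.9]
ee_rot: [180.0, 0.0, 20.0]
force: [-0.1, -1.5, 0.4]
gripper_width: 0.2
gripper_force: 0.0
```

```bash
python3 -c "
from workcell import env
print(env.job_done())"
```

```text
the job is handed in; nothing more can be done
None
```

The job is handed in, with no verdict shown: I pressed the call button fully and it came back out, then pointed for 2.5 s each from about 25 mm at the brass cup brush and then the rust patch, where the arm finished at 18 s of the 54 s allowed, with no contact felt except on the button.

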